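# Draw the rolling pin out from under a stacked crate

## Task

The rolling pin lies in the big blue crate, half of it under the small crate of biscuits that stands on top. First lift the wooden spatula off the crate's rim, lay it level across the rim of the mixing bowl and let go of it; then draw the rolling pin out slantwise, one end first, through the open half of the big crate, without shifting or lifting the crate of biscuits or disturbing anything else on the table. Finish while still holding the pin: keep it in the gripper, still and level, clear above both crates and touching nothing else.

Things in the scene. Friction and masses are not known exactly. Their poses are not given: they have to be found in the camera images.
- big_crate: blue plastic stacking crate, open on top, fixed to the table; 300 mm along its own x, 400 mm along its own y, 80 mm high. Origin: centre of its underside, on the table. Inside 270 x 370 mm, inner floor 4 mm above the table, flat rim 15 mm wide at 80 mm height (8 mm thick; walls below it 5 mm thick, lining the inside)
- small_crate: grey crate full of yellow biscuits, 300 x 200 x 75 mm, 2.4 kg, loose; it stands squarely on the rim of the big crate and covers exactly one half of it, either the half at the big crate's +y or the one at its -y. Origin: centre of its underside (80 mm above the table, 100 mm from the big crate's middle); top at 155 mm. The other half is open: 185 mm (crate y) by 270 mm (crate x) clear. Its flat base is the ceiling, 76 mm above the inner floor, over the covered half
- pin: rolling pin, a plain beech rod 320 mm long, 30 mm in diameter, 0.11 to 0.23 kg, lying on the floor of the big crate roughly along its y, about half of it under the small crate. Origin: its middle, on its axis; its own x runs along its length
- pin_end_a (a point): centre of the pin's end face at its own +x, 160 mm from its middle
- pin_end_b (a point): centre of the pin's end face at its own -x
- spatula: flat wooden spatula, 350 mm long, 0.06 to 0.12 kg, lying roughly along the big crate's x across the two long rims of its open half, above the pin. Origin: middle of its length, on the underside; own x runs along it towards the blade, z up. Handle 22 mm wide and 10 mm thick from x = -175 to +60 mm; blade 40 then 56 mm wide and 8 mm thick from there to +175 mm; underside flat throughout
- spatula_balance (a point): the spatula's balance point, 30 mm from its middle towards the blade, on the underside
- bowl: empty steel mixing bowl, rim 200 mm in outer diameter, 80 mm high, 0.45 kg, loose. Origin: centre of its underside, on the table
- jam_jar: jar of red jam, 72 mm in diameter, 95 mm high, bystander; origin centre of underside
- cutter: steel pastry ring, 80 mm in diameter, 45 mm high, bystander; origin centre of underside
- mill: dark wooden pepper mill, 56 mm in diameter, 130 mm high, bystander; origin centre of underside

How it is judged:
By the outcome, as a careful person would: the job done as asked, in the order asked, and still so for the second after the job is handed in, while the arm keeps its last pose, push and grip.
It also fails if it takes over 67 s, if anything falls off the work surface, if the arm or the gripper's body presses on something with over 40 N, if the wrist force passes 120 N, or if a joint passes its speed limit or range.

## Robot

A 6-joint arm with a two-finger parallel gripper is mounted at the origin on the work surface. World frame = base frame: x ahead of the robot, y to its left, z up, the work surface at z = 0. Lengths are in m, angles in degrees, forces in N, time in s.
With the tool pointing down it reaches from about 0.375 to 0.9 m from the base axis. Payload 3.1 kg.
Tool frame: the origin (TCP) lies on the centre line of the jaws, within the pads' length; the fingertips stand 25 mm ahead of it and the grasp point (between the pads) lies 6 mm ahead of it; y points along the fingers, x is the direction in which the jaws open and shut, and the axes are right-handed (so a half turn about y gives the same grasp; the last joint's range is limited). The gripper opens to 87 mm and grips with 3 to 60 N. Pads are 19 mm wide; open, the fingers measure 117 mm over their backs; the gripper's body (75 mm by 190 mm) begins 51 mm behind the grasp point.
Start: joints at [-84.425, 30.224, 82.088, -0, 67.689, -10.227], TCP at [0.17, -0.601, 0.22] pointing down, gripper open.
Joint ranges: [-176.69, 176.69], [-43.24, 126.21], [12.49, 139.97], [-82, 262], [0, 151.66], [-163.58, 163.58]. Speed limits (degrees/s): [159.86, 159.86, 180, 180, 180, 180].

## Interface

Orientations are given as a 3x3 rotation matrix whose columns are the frame's x, y, z axes.
In Python, from rig import * gives the robot as it stands.
- The arm moves only by the tool play_rows, never from a script. Its argument "commands" is a list of rows, each a list of 2 entries, a list of its own where there are three numbers: the shift along the world's x, y, z in m, then the turn, a rotation vector about the world's x, y, z in rad. A call has 1 to 10 rows; each row is the pose to reach, as a shift and turn from the pose commanded when the call began; what a row does not reach only later rows make up. A row lasts 1/8 s, in which the tool goes at most 62.5 mm and 10.7 degrees, less where a joint would pass 70% of its speed; a pose out of reach is approached as far as the arm can. A call with a gripper value outside its range is refused whole. "gripper" is the finger opening in m, from 0 to 0.087, set as the call begins (left out, the last holds). The fingers move at their own pace and stop on an object; the grip force is fixed at half the most. Time passes only in rows, so rows that repeat a pose let the fingers close. It gives the time, the measured TCP pose, the force and the opening at its end, in the units of the state.
- read_state(): the state, without advancing time (a new reading comes with each control period).
- capture(name): name is "scene" or "top"; returns a dict with "frame" (384x512x3 uint8, red, green, blue), "depth" (384x512 float32, m along the optical axis (not along the pixel's ray), 0 where there is no reading), "mtx" (3x3 intrinsics, pixels), "cam_to_world" (4x4, takes a point from camera to world coordinates). Camera axes: x right, y down, z forward; pixel columns grow to the right and rows downward; lengths in m; the calibration is good to about 2 mm. A picture is of the moment at which its call begins.
- hand_in(): hands the job in, once; it reports no verdict.
The state is a dict: "time_s": time; "joint_positions": joint angles; "qvel": joint speeds; "tau": joint torques, N m; "position": TCP position; "tcp_rot": TCP orientation; "force": force on the tool from outside, world axes, zero at the start; "moment": the same for the moment, N m; "opening": opening from 0.0 (shut) to 1.0 (fully open).
Only numpy, scipy, OpenCV 4.12 (cv2) and the standard library are available. Lean on these libraries where they do the work, as an engineer would, in place of code of your own. Each camera call takes 0.05 s, during which the arm holds its last target. There are 200 camera calls.

## Working session

There is one attempt and no reset: what is moved stays moved. The work goes in short steps, Python scripts to look and compute and a tool call to move; the robot and the scene stay as the last step left them, time stands still between calls to the robot, and variables do not carry over. Pictures are saved under pics/ and viewed, about 8 in all and at most 12, crops included, and the job is handed in when it is done.

Besides the shell and the picture viewer there is one more tool, called after "Request:" by a JSON object that holds its "op" and its "data", one argument or row to a line. play_rows: Moves the arm, as the interface text tells. Its arguments: {"type":"object","properties":{"commands":{"type":"array"},"gripper":{"type":"number"}},"required":["commands"]}

```bash
mkdir -p pics; ls; cat > h.py <<'E'
from rig import *
import numpy as np, cv2
def cap(name):
    c=capture(name); d=c["depth"]; K=c["mtx"]; T=c["cam_to_world"]
    v,u=np.indices(d.shape); P=np.stack([(u-K[0,2])/K[0,0]*d,(v-K[1,2])/K[1,1]*d,d],-1)
    W=P@T[:3,:3].T+T[:3,3]; W[d==0]=np.nan
    return c["frame"],W,c
def save(f,fn): cv2.imwrite(fn,f[:,:,::-1])
E
python3 - <<'E'
from h import *
s=read_state(); print(s)
for n in("scene","top"):
    f,W,c=cap(n); np.savez(f"/tmp/{n}.npz",f=f,W=W,K=c["mtx"],T=c["cam_to_world"]); save(f,f"pics/{n}0.png"); print(c["cam_to_world"],c["mtx"])
E
```

```text
pics
{'time_s': 0.0, 'joint_positions': array([-8.44250744e+01,  3.02788224e+01,  8.21546428e+01, -2.34177879e-04,
        6.76900276e+01, -1.02286422e+01]), 'qvel': array([-0.02695354, -0.02177352,  0.02760887,  0.0817544 ,  0.00844087,
       -0.00322788]), 'tau': array([-2.45058854e-04, -4.40041816e+01, -1.76590562e+01,  6.31620898e-02,
        5.82358148e-02, -1.62727706e-04]), 'position': array([ 0.17015392, -0.60063665,  0.21868287]), 'tcp_rot': array([[ 2.72341434e-01, -2.13150188e-04,  9.62200654e-01],
       [-9.62198338e-01,  2.14479108e-03,  2.72341254e-01],
       [-2.12176897e-03, -9.99997677e-01,  3.79022724e-04]]), 'force': array([0.28498948, 0.48903629, 0.07904264]), 'moment': array([ 0.01832414, -0.06860205, -0.0412156 ]), 'opening': 1.0002190758475846}
[[-0.77232607  0.43026381 -0.46731735  1.05972008]
 [ 0.6349422   0.54489272 -0.54766808  0.57328632]
 [ 0.01899607 -0.71969784 -0.6940275   0.8572323 ]
 [ 0.          0.          0.          1.        ]] [[384.43519731   0.         256.02961976]
 [  0.         384.43519731 193.63400382]
 [  0.           0.           1.        ]]
[[-2.26486878e-02 -9.88160903e-01  1.51740127e-01  3.07535115e-01]
 [-9.99743485e-01  2.23793382e-02 -3.48286925e-03  1.42921863e-03]
 [ 4.57915897e-05 -1.51780086e-01 -9.88414287e-01  1.54244991e+00]
 [ 0.00000000e+00  0.00000000e+00  0.00000000e+00  1.00000000e+00]] [[390.76405883   0.         252.2959568 ]
 [  0.         390.76405883 187.89586377]
 [  0.           0.           1.        ]]
```

View pics/top0.png

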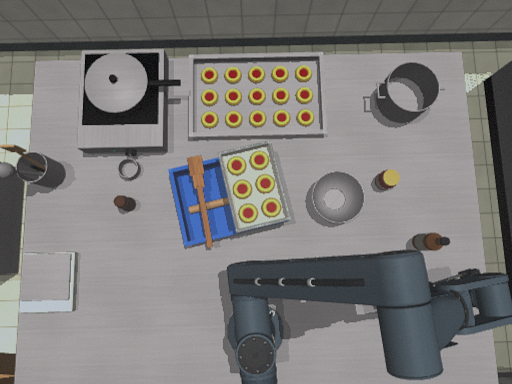

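View pics/scene0.png

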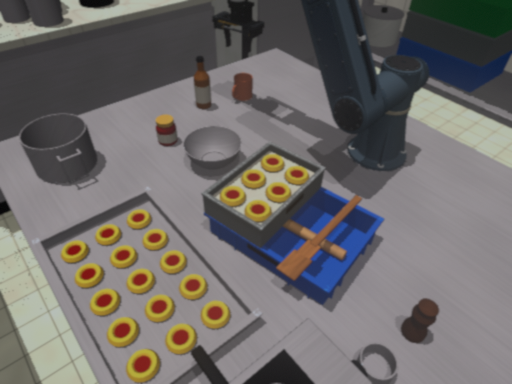

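Top view: big crate around (170–290, 145–245), with its open half on the left and the spatula across it from blade (195,157) to handle (209,247). The pin is visible at (190,209)–(228,203), the bowl at (337,198).

```bash
python3 - <<'E'
from h import *
D=np.load('/tmp/top.npz'); S=np.load('/tmp/scene.npz')
f=D['f'];W=D['W'];v,u=np.indices(f.shape[:2])
def rep(n,m,W=W):
    p=W[m]; p=p[~np.isnan(p[:,0])]
    c=np.median(p,0); r=cv2.minAreaRect((p[:,:2]*1000).astype(np.float32))
    print(n,len(p),'z',np.percentile(p[:,2],[5,50,95]).round(3),'rect',np.round(r[0],1),np.round(r[1],1),round(r[2],1)); return p
hsv=cv2.cvtColor(f,cv2.COLOR_RGB2HSV); H,Sa,V=cv2.split(hsv)
roi=(u>160)&(u<245)&(v>140)&(v<260)
z=W[...,2]
brown=(H<22)&(Sa>80)&roi
p=rep('spat',brown&(z>.07)&(z<.11)&(u<222))
def pca(p):
    c=p[:,:2].mean(0); w,V=np.linalg.eigh(np.cov((p[:,:2]-c).T)); a=V[:,1]; t=(p[:,:2]-c)@a
    print('  axis',a.round(4),np.degrees(np.arctan2(a[1],a[0])).round(2),'ends',(c+a*t.min()).round(4),(c+a*t.max()).round(4),'c',c.round(4))
pca(p)
p=rep('pin',brown&(z>.015)&(z<.045)); pca(p)
rep('blue',(H>100)&(H<125)&(Sa>120)&(u>160)&(u<300)&(v>140)&(v<260)&(z>.07)&(z<.09))
rep('smalltop',(u>215)&(u<300)&(v>135)&(v<240)&(z>.14)&(z<.165))
rep('bowlrim',(u>305)&(u<370)&(v>165)&(v<232)&(z>.074)&(z<.09))
rep('jar',(u>370)&(u<405)&(v>165)&(v<195)&(z>.07)&(z<.11))
rep('mill',(u>108)&(u<140)&(v>190)&(v<215)&(z>.03)&(z<.15))
rep('cutter',(u>115)&(u<143)&(v>155)&(v<183)&(z>.03)&(z<.06))
# scene cam
f=S['f'];W2=S['W'];v,u=np.indices(f.shape[:2]);z=W2[...,2]
H,Sa,V=cv2.split(cv2.cvtColor(f,cv2.COLOR_RGB2HSV))
b=(H<22)&(Sa>80)&(u>260)&(u<375)&(v>190)&(v<285)
m=b&(z>.078)&(z<.1); p=rep('spat s',m,W2); pca(p)
m=b&(z>.012)&(z<.045); p=rep('pin s',m,W2); pca(p)
rep('blue s',(H>100)&(H<125)&(Sa>120)&(u>200)&(u<390)&(v>150)&(v<310)&(z>.075)&(z<.085),W2)
E
```

```text
spat 701 z [0.084 0.09  0.095] rect [488.2 185.9] [346.5  53.8] 10.4
  axis [-0.9852 -0.1715] -170.12 ends [0.6587 0.217 ] [0.3173 0.1575] c [0.5245 0.1936]
pin 202 z [0.024 0.033 0.039] rect [475.8 168.4] [ 22.9 153.8] 13.4
  axis [-0.2256  0.9742] 103.04 ends [0.4929 0.0935] [0.4582 0.2433] c [0.4763 0.1652]
blue 630 z [0.074 0.08  0.086] rect [487.2 189.8] [298.  195.2] 12.1
smalltop 2295 z [0.141 0.147 0.159] rect [532.5  -8.4] [301.3 200.4] 12.4
bowlrim 264 z [0.075 0.079 0.084] rect [ 494.8 -326.7] [195.5 197.3] 41.8
jar 262 z [0.072 0.095 0.1  ] rect [ 559.8 -524.8] [60.9 63.2] 42.0
mill 225 z [0.034 0.107 0.126] rect [490.4 483.5] [48.6 45.2] 1.5
cutter 109 z [0.032 0.042 0.049] rect [629.2 482.4] [76.3 78.1] 1.0
spat s 1259 z [0.085 0.088 0.091] rect [499.5 148.5] [347.4 122.9] 13.4
  axis [-0.9847 -0.1741] -169.97 ends [0.6606 0.2195] [0.3181 0.1589] c [0.5455 0.1991]
pin s 499 z [0.019 0.03  0.035] rect [553.7 170. ] [160.7 190.9] 12.6
  axis [-0.2251  0.9743] 103.01 ends [0.5113 0.0627] [0.4683 0.2487] c [0.4892 0.1584]
blue s 1207 z [0.076 0.079 0.082] rect [507.6 101.3] [302.7 380.3] 12.4
```

Request:
{"op": "play_rows", "data": {
  "commands": [
    [[0.02,0.02,0.005],[0,0,-0.01]],
    [[0.06,0.06,0.015],[0,0,-0.03]],
    [[0.1,0.1,0.025],[0,0,-0.05]],
    [[0.14,0.14,0.03],[0,0,-0.07]],
    [[0.18,0.18,0.035],[0,0,-0.09]],
    [[0.22,0.22,0.04],[0,0,-0.101]],
    [[0.26,0.26,0.04],[0,0,-0.101]],
    [[0.29,0.3,0.04],[0,0,-0.101]],
    [[0.31,0.35,0.04],[0,0,-0.101]],
    [[0.32,0.4,0.04],[0,0,-0.101]]
  ],
  "gripper": 0.06
}}

```text
time_s: 1.35
position: [0.491, -0.1996, 0.2592]
tcp_rot: [[0.174, -0.0, 0.985], [-0.985, 0.0, 0.174], [-0.0, -1.0, -0.0]]
force: [0.5, -0.0, 0.2]
opening: 0.689
```

Request:
{"op": "play_rows", "data": {
  "commands": [
    [[0.002,0.05,0],[0,0,0]],
    [[0.004,0.1,0],[0,0,0]],
    [[0.008,0.15,0],[0,0,0]],
    [[0.012,0.2,0],[0,0,0]],
    [[0.016,0.25,0],[0,0,0]],
    [[0.02,0.3,0],[0,0,0]],
    [[0.024,0.35,0],[0,0,0]],
    [[0.026,0.39,0],[0,0,0]],
    [[0.026,0.405,0],[0,0,0]],
    [[0.026,0.405,0],[0,0,0]]
  ]
}}

```text
time_s: 2.6
position: [0.5158, 0.2039, 0.2593]
tcp_rot: [[0.176, -0.001, 0.984], [-0.984, -0.001, 0.176], [0.001, -1.0, -0.001]]
force: [0.2, -0.8, -0.2]
opening: 0.689
```

Request:
{"op": "play_rows", "data": {
  "commands": [
    [[0,0,-0.02],[0,0,0]],
    [[0,0,-0.05],[0,0,0]],
    [[0,0,-0.08],[0,0,0]],
    [[0,0,-0.11],[0,0,0]],
    [[0,0,-0.13],[0,0,0]],
    [[0,0,-0.145],[0,0,0]],
    [[0,0,-0.155],[0,0,0]],
    [[0,0,-0.165],[0,0,0]],
    [[0,0,-0.165],[0,0,0]]
  ]
}}

```text
time_s: 3.72
position: [0.5159, 0.2035, 0.0942]
tcp_rot: [[0.174, -0.001, 0.985], [-0.985, -0.0, 0.174], [0.0, -1.0, -0.001]]
force: [-0.0, -0.5, 0.1]
opening: 0.688
```

```bash
python3 - <<'E'
from h import *
f,W,c=cap("scene"); save(cv2.resize(f[140:330,180:440],None,fx=2.5,fy=2.5),"pics/s1.png"); print(read_state()["force"])
E
```

```text
[-0.02630407  0.17327936 -0.08936888]
```

View pics/s1.png

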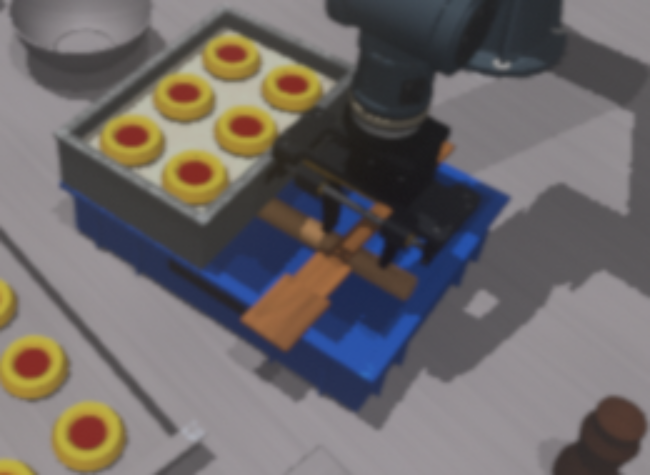

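The fingers at crop (330,215) and (388,250) straddle the handle at (365,232), and the body clears the biscuit crate. Next I close and lift.

Request:
{"op": "play_rows", "data": {
  "commands": [
    [[0,0,0],[0,0,0]],
    [[0,0,0],[0,0,0]],
    [[0,0,0],[0,0,0]],
    [[0,0,0],[0,0,0]],
    [[0,0,0],[0,0,0]]
  ],
  "gripper": 0.01
}}

```text
time_s: 4.4
position: [0.5162, 0.2037, 0.0947]
tcp_rot: [[0.174, 0.0, 0.985], [-0.985, 0.0, 0.174], [0.0, -1.0, 0.0]]
force: [-0.7, 1.1, -0.1]
opening: 0.206
```

Request:
{"op": "play_rows", "data": {
  "commands": [
    [[0,0,0.005],[0,0,0]],
    [[0,0,0.015],[0,0,0]],
    [[0,0,0.03],[0,0,0]],
    [[0,0,0.05],[0,0,0]],
    [[0,0,0.08],[0,0,0]],
    [[0,0,0.11],[0,0,0]],
    [[0,0,0.14],[0,0,0]],
    [[0,0,0.155],[0,0,0]],
    [[0,0,0.165],[0,0,0]],
    [[0,0,0.165],[0,0,0]]
  ]
}}

```text
time_s: 5.65
position: [0.5163, 0.2037, 0.2599]
tcp_rot: [[0.174, 0.0, 0.985], [-0.985, 0.0, 0.174], [-0.0, -1.0, 0.001]]
force: [-0.0, 0.2, 0.4]
opening: 0.116
```

```bash
python3 - <<'E'
from h import *
s=read_state(); print(s["force"],s["moment"],s["opening"],s["position"])
f,W,c=cap("scene"); save(cv2.resize(f[60:330,180:440],None,fx=2.2,fy=2.2),"pics/s2.png")
v,u=np.indices(f.shape[:2]);z=W[...,2]
H,Sa,V=cv2.split(cv2.cvtColor(f,cv2.COLOR_RGB2HSV))
m=(H<22)&(Sa>80)&(z>.2)&(z<.3)&(u>220)&(u<420)
p=W[m]; print(len(p))
c,_=p.mean(0),0; ev=np.linalg.svd(p-c,full_matrices=False)[2][0]; t=(p-c)@ev; print(ev,c+ev*t.min(),c+ev*t.max())
E
```

```text
[-0.00456625  0.19750717  0.39246978] [ 0.02678696  0.03582369 -0.01056052] 0.11555980775488803 [0.51626087 0.20365704 0.25989717]
0<stdin>:8: RuntimeWarning: Mean of empty slice.
  ret = um.true_divide(
Traceback (most recent call last):
IndexError: index 0 is out of bounds for axis 0 with size 0
```

View pics/s2.png

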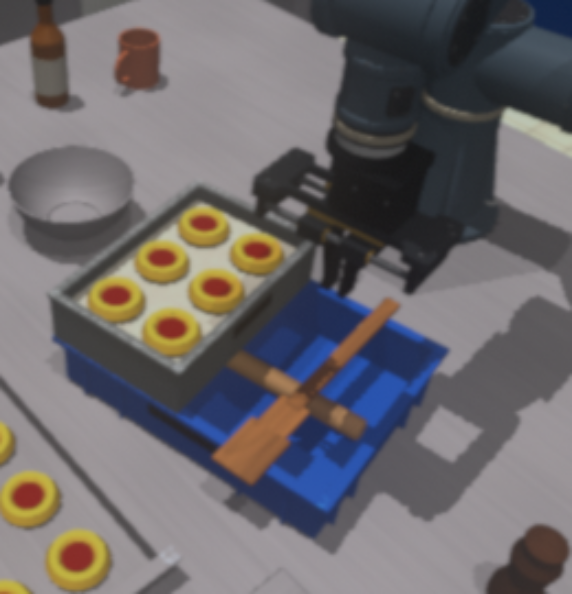

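The fingers closed without the spatula: it still lies on the crate. I'll re-measure.

```bash
cat > m.py <<'E'
from h import *
def pca(p,n):
    c=np.median(p,0); q=(p-p.mean(0)); a=np.linalg.svd(q,full_matrices=False)[2][0]; a=a*np.sign(a[0] if abs(a[0])>.5 else a[1]); t=(p-c)@a
    lo,hi=np.percentile(t,[.3,99.7]); print(n,len(p),'ax',a.round(3),'lo',(c+a*lo).round(4),'hi',(c+a*hi).round(4),'len',round(hi-lo,3),'medz',c[2].round(4))
    return c,a
def spat(n,zlo=.078,zhi=.1,ur=(180,420),vr=(120,320)):
    f,W,c=cap(n); v,u=np.indices(f.shape[:2]);z=W[...,2]
    H,Sa,V=cv2.split(cv2.cvtColor(f,cv2.COLOR_RGB2HSV))
    m=((H<22)&(Sa>80)&(z>zlo)&(z<zhi)&(u>ur[0])&(u<ur[1])&(v>vr[0])&(v<vr[1])).astype(np.uint8)
    k,l,st,_=cv2.connectedComponentsWithStats(m); i=1+st[1:,4].argmax(); p=W[l==i]
    return pca(p,n),p
E
python3 - <<'E'
from m import *
(c,a),p=spat("scene",.07,.105,(240,390),(180,290))
# profile of cross position along axis
n=np.array([-a[1],a[0]]);
for x in np.arange(.34,.66,.04):
    s=p[abs(p[:,0]-x)<.006]; print(round(x,2),len(s),'y',np.percentile(s[:,1],[2,50,98]).round(4),'z',np.percentile(s[:,2],[5,50,95]).round(4))
S=np.load('/tmp/scene.npz');
E
```

```text
scene 1238 ax [ 0.985  0.173 -0.009] lo [0.323  0.1546 0.0907] hi [0.6613 0.214  0.0875] len 0.343 medz 0.0883
0.34 20 y [0.1542 0.1643 0.1732] z [0.088  0.0897 0.0923]
0.38 22 y [0.1606 0.1693 0.1795] z [0.0871 0.0894 0.091 ]
0.42 27 y [0.1672 0.1769 0.1876] z [0.0871 0.0891 0.091 ]
0.46 19 y [0.1786 0.1861 0.1926] z [0.0876 0.0894 0.0912]
0.5 24 y [0.1848 0.1928 0.2008] z [0.0867 0.0896 0.0918]
0.54 48 y [0.1805 0.1999 0.2173] z [0.086  0.0887 0.0915]
0.58 56 y [0.1871 0.2057 0.2238] z [0.0859 0.0876 0.0894]
0.62 85 y [0.1877 0.2123 0.2375] z [0.0855 0.0877 0.0901]
```

```bash
python3 - <<'E'
import numpy as np
S=np.load('/tmp/scene.npz');K,T=S['K'],S['T'];Ti=np.linalg.inv(T)
def pr(p):
    q=Ti[:3,:3]@p+Ti[:3,3]; q=K@q; return q[:2]/q[2]
d=np.array([-.174,.985,0])
for z in(.069,.08,.09,.1):
  print(z,[((pr(np.array([.516,.204,z])+d*s)-[180,140])*2.5).round() for s in(-.03,-.02,.003,.03)])
print(((pr(np.array([.516,.195,.09]))-[180,140])*2.5).round())
# now: fingertips expected with z tips .235 opening 10mm, pics s2
for z in (.235,.25,.26): print(z,((pr(np.array([.516,.204,z]))-[180,60])*2.2).round())
E
```

```text
0.069 [array([330., 246.]), array([337., 251.]), array([356., 262.]), array([378., 276.])]
0.08 [array([331., 239.]), array([339., 244.]), array([357., 255.]), array([379., 269.])]
0.09 [array([332., 233.]), array([340., 238.]), array([359., 249.]), array([381., 263.])]
0.1 [array([333., 227.]), array([341., 232.]), array([360., 243.]), array([383., 257.])]
[350. 243.]
0.235 [333. 306.]
0.25 [335. 296.]
0.26 [336. 289.]
```

```bash
python3 - <<'E'
import cv2
i=cv2.imread('pics/s1.png'); j=cv2.imread('pics/s2.png')
import numpy as np
a=cv2.resize(i[160:300,250:480],None,fx=3,fy=3); cv2.imwrite('pics/z1.png',a)
E
```

```text
(no output)
```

View pics/z1.png

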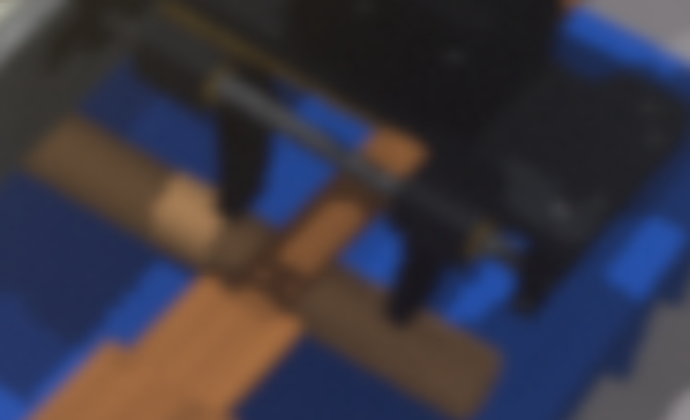

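```bash
python3 - <<'E'
from h import *
s=read_state(); print(s["position"],s["opening"])
for n in("scene","top"):
    f,W,c=cap(n); m=(abs(W[...,0]-.516)<.15)&(abs(W[...,1]-.204)<.15)&(W[...,2]>.21)
    p=W[m]; 
    d=np.array([-.174,.985]); e=np.array([.985,.174])
    a=(p[:,:2]-[.516,.204])@d; b=(p[:,:2]-[.516,.204])@e
    for z in np.arange(.21,.36,.01):
        k=abs(p[:,2]-z)<.005
        if k.sum()>2: print(n,round(z,3),k.sum(),'jaw',np.percentile(a[k],[2,98]).round(3),'fwd',np.percentile(b[k],[2,98]).round(3))
E
```

```text
[0.51558203 0.20352461 0.25870868] 0.1123898919578493
scene 0.26 15 jaw [-0.012  0.014] fwd [-0.008  0.01 ]
scene 0.27 50 jaw [-0.013  0.015] fwd [-0.011  0.012]
scene 0.28 46 jaw [-0.014  0.015] fwd [-0.011  0.011]
scene 0.29 48 jaw [-0.015  0.017] fwd [-0.009  0.011]
scene 0.3 53 jaw [-0.017  0.019] fwd [-0.002  0.011]
scene 0.31 42 jaw [-0.018  0.018] fwd [-0.003  0.012]
scene 0.32 17 jaw [-0.019 -0.009] fwd [-0.011  0.011]
scene 0.33 38 jaw [-0.083  0.087] fwd [-0.028  0.037]
scene 0.34 229 jaw [-0.082  0.087] fwd [-0.028  0.038]
scene 0.35 407 jaw [-0.081  0.086] fwd [-0.029  0.038]
top 0.34 18 jaw [-0.085  0.077] fwd [-0.038  0.015]
top 0.35 84 jaw [-0.064  0.066] fwd [-0.038  0.025]
```

The point cloud shows the fingertips only ~3 mm below the reported TCP, not 25 mm, and the body is 22 mm higher too. So the hand sits about 22 mm back along the tool axis from what was stated, and that's why it missed. I'll go 22 mm deeper.

Request:
{"op": "play_rows", "data": {
  "commands": [
    [[0,0,-0.02],[0,0,0]],
    [[0,0,-0.05],[0,0,0]],
    [[0,0,-0.08],[0,0,0]],
    [[0,0,-0.11],[0,0,0]],
    [[0,0,-0.14],[0,0,0]],
    [[0,0,-0.16],[0,0,0]],
    [[0,0,-0.175],[0,0,0]],
    [[0,0,-0.182],[0,0,0]],
    [[0,0,-0.187],[0,0,0]],
    [[0,0,-0.187],[0,0,0]]
  ],
  "gripper": 0.06
}}

```text
time_s: 7.1
position: [0.5164, 0.2037, 0.0728]
tcp_rot: [[0.174, 0.0, 0.985], [-0.985, 0.0, 0.174], [-0.0, -1.0, 0.0]]
force: [0.2, 0.1, -1.0]
opening: 0.687
```

Request:
{"op": "play_rows", "data": {
  "commands": [
    [[0,0,0],[0,0,0]],
    [[0,0,0],[0,0,0]],
    [[0,0,0],[0,0,0]],
    [[0,0,0],[0,0,0]],
    [[0,0,0],[0,0,0]],
    [[0,0,0],[0,0,0]],
    [[0,0,0],[0,0,0]]
  ],
  "gripper": 0.01
}}

```text
time_s: 7.98
position: [0.5164, 0.2036, 0.0728]
tcp_rot: [[0.174, 0.0, 0.985], [-0.985, -0.0, 0.174], [0.0, -1.0, 0.0]]
force: [-0.8, -1.4, 1.9]
opening: 0.248
```

Request:
{"op": "play_rows", "data": {
  "commands": [
    [[0,0,0.005],[0,0,0]],
    [[0,0,0.015],[0,0,0]],
    [[0,0,0.035],[0,0,0]],
    [[0,0,0.06],[0,0,0]],
    [[0,0,0.09],[0,0,0]],
    [[0,0,0.12],[0,0,0]],
    [[0,0,0.15],[0,0,0]],
    [[0,0,0.17],[0,0,0]],
    [[0,0,0.18],[0,0,0]],
    [[0,0,0.18],[0,0,0]]
  ]
}}

```text
time_s: 9.22
position: [0.5163, 0.2038, 0.2532]
tcp_rot: [[0.174, 0.001, 0.985], [-0.985, 0.0, 0.174], [-0.0, -1.0, 0.001]]
force: [-0.3, -0.9, -1.4]
opening: 0.248
```

```bash
python3 - <<'E'
from m import *
s=read_state(); print(s["force"],s["moment"],s["opening"],s["position"])
spat("scene",.2,.3); spat("top",.2,.3,(150,260),(120,280))
f,W,c=cap("scene"); np.savez("/tmp/s3.npz",f=f,W=W)
E
```

```text
[-0.25647583 -0.93323716 -1.40233177] [0.06445648 0.02103304 0.0229504 ] 0.2481186624748965 [0.51632099 0.203759   0.25324582]
scene 1089 ax [ 0.984  0.178 -0.012] lo [0.4998 0.199  0.2694] hi [0.6591 0.2279 0.2675] len 0.162 medz 0.2681
top 86 ax [0.986 0.166 0.009] lo [0.3148 0.1641 0.2696] hi [0.3901 0.1767 0.2703] len 0.076 medz 0.2699
```

Request:
{"op": "play_rows", "data": {
  "commands": [
    [[-0.001,-0.02,0],[0,0,0]],
    [[-0.003,-0.06,0],[0,0,0]],
    [[-0.005,-0.11,0],[0,0,0]],
    [[-0.007,-0.165,0],[0,0,0]],
    [[-0.009,-0.22,0],[0,0,0]],
    [[-0.011,-0.275,0],[0,0,0]],
    [[-0.013,-0.33,0],[0,0,0]],
    [[-0.015,-0.385,0],[0,0,0]],
    [[-0.017,-0.43,0],[0,0,0]],
    [[-0.018,-0.465,0],[0,0,0]]
  ]
}}

```text
time_s: 10.62
position: [0.4966, -0.2643, 0.252]
tcp_rot: [[0.172, -0.001, 0.985], [-0.985, 0.0, 0.172], [-0.0, -1.0, -0.001]]
force: [-0.0, 0.9, -1.3]
opening: 0.247
```

Request:
{"op": "play_rows", "data": {
  "commands": [
    [[-0.001,-0.03,-0.01],[0,0,0]],
    [[-0.002,-0.05,-0.03],[0,0,0]],
    [[-0.003,-0.062,-0.055],[0,0,0]],
    [[-0.003,-0.066,-0.08],[0,0,0]],
    [[-0.003,-0.066,-0.105],[0,0,0]],
    [[-0.003,-0.066,-0.125],[0,0,0]],
    [[-0.003,-0.066,-0.14],[0,0,0]],
    [[-0.003,-0.066,-0.15],[0,0,0]],
    [[-0.003,-0.066,-0.155],[0,0,0]],
    [[-0.003,-0.066,-0.155],[0,0,0]]
  ]
}}

```text
time_s: 11.88
position: [0.4953, -0.3274, 0.0976]
tcp_rot: [[0.174, -0.0, 0.985], [-0.985, -0.0, 0.174], [0.0, -1.0, -0.0]]
force: [0.1, 0.0, -0.5]
opening: 0.252
```

```bash
python3 - <<'E'
from m import *
s=read_state(); print(s["force"],s["opening"],s["position"])
f,W,c=cap("scene"); save(cv2.resize(f[60:260,90:350],None,fx=2.5,fy=2.5),"pics/s4.png")
f,W,c=cap("top"); np.savez('/tmp/top4.npz',f=f,W=W)
(c,a),p=spat("scene",.08,.13,(90,350),(60,260)); 
v,u=np.indices(f.shape[:2]);m=(u>300)&(u<375)&(v>160)&(v<240)&(W[...,2]>.074)&(W[...,2]<.086); p=W[m]; print(cv2.minAreaRect((p[:,:2]*1000).astype(np.float32)))
E
```

```text
[ 0.11390502  0.00539446 -0.52415451] 0.2521449753949285 [ 0.49527498 -0.32735056  0.09763034]
scene 409 ax [ 0.985  0.171 -0.008] lo [ 0.4957 -0.3267  0.1148] hi [ 0.6377 -0.302   0.1137] len 0.144 medz 0.1141
((536.806640625, -341.6925354003906), (188.56906127929688, 47.89299774169922), 69.0543212890625)
```

View pics/s4.png

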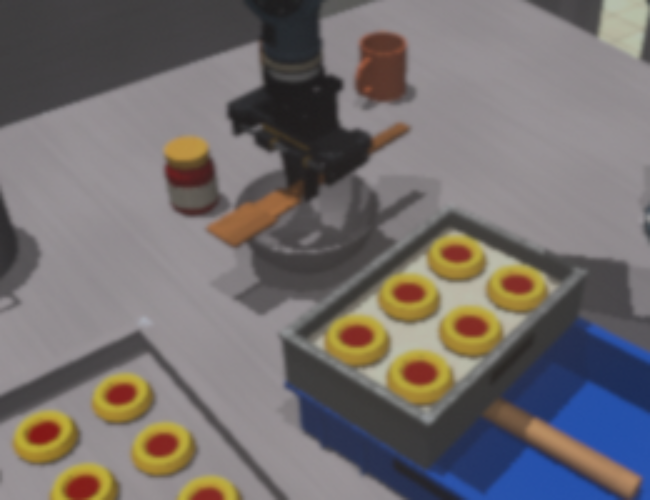

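The spatula is held level over the bowl, blade at crop (225,225) and handle end at (405,130). I'll lower it ~24 mm and check the force.

Request:
{"op": "play_rows", "data": {
  "commands": [
    [[0,0,-0.006],[0,0,0]],
    [[0,0,-0.012],[0,0,0]],
    [[0,0,-0.017],[0,0,0]],
    [[0,0,-0.02],[0,0,0]],
    [[0,0,-0.022],[0,0,0]],
    [[0,0,-0.0235],[0,0,0]],
    [[0,0,-0.0235],[0,0,0]]
  ]
}}

```text
time_s: 12.9
position: [0.4952, -0.3274, 0.0741]
tcp_rot: [[0.174, -0.0, 0.985], [-0.985, -0.0, 0.174], [0.0, -1.0, -0.0]]
force: [-0.2, -0.5, -0.1]
opening: 0.253
```

Request:
{"op": "play_rows", "data": {
  "commands": [
    [[0,0,-0.0005],[0,0,0]],
    [[0,0,-0.001],[0,0,0]],
    [[0,0,-0.0015],[0,0,0]],
    [[0,0,-0.0015],[0,0,0]]
  ]
}}

```text
time_s: 13.4
position: [0.4953, -0.3274, 0.0728]
tcp_rot: [[0.174, 0.0, 0.985], [-0.985, -0.0, 0.174], [0.0, -1.0, 0.0]]
force: [1.0, 0.3, -0.1]
opening: 0.247
```

```bash
python3 - <<'E'
from m import *
for i in range(3): s=read_state(); print(s["force"],s["moment"],s["position"])
spat("scene",.07,.11,(90,350),(60,260))
E
```

```text
[ 0.96116093  0.27910719 -0.14071381] [0.04960754 0.00336192 0.02891859] [ 0.49526209 -0.32738266  0.0728174 ]
[ 0.96116093  0.27910719 -0.14071381] [0.04960754 0.00336192 0.02891859] [ 0.49526209 -0.32738266  0.0728174 ]
[ 0.96116093  0.27910719 -0.14071381] [0.04960754 0.00336192 0.02891859] [ 0.49526209 -0.32738266  0.0728174 ]
scene 413 ax [ 0.986  0.169 -0.013] lo [ 0.4915 -0.3261  0.0897] hi [ 0.6365 -0.3012  0.0877] len 0.147 medz 0.0885
```

Request:
{"op": "play_rows", "data": {
  "commands": [
    [[0,0,0],[0,0,0]],
    [[0,0,0],[0,0,0]],
    [[0,0,0],[0,0,0]],
    [[0,0,0.01],[0,0,0]],
    [[0,0,0.03],[0,0,0]],
    [[0,0,0.06],[0,0,0]],
    [[0,0,0.1],[0,0,0]],
    [[0,0,0.14],[0,0,0]],
    [[0,0,0.17],[0,0,0]],
    [[0,0,0.19],[0,0,0]]
  ],
  "gripper": 0.045
}}

```text
time_s: 14.7
position: [0.4956, -0.3276, 0.2654]
tcp_rot: [[0.174, 0.002, 0.985], [-0.985, -0.002, 0.174], [0.003, -1.0, 0.002]]
force: [0.8, -0.3, -0.2]
opening: 0.518
```

```bash
python3 - <<'E'
from m import *
spat("scene",.07,.11,(90,350),(60,260))
# pin from scene & crate
f,W,c=cap("scene"); v,u=np.indices(f.shape[:2]);z=W[...,2]
H,Sa,V=cv2.split(cv2.cvtColor(f,cv2.COLOR_RGB2HSV))
for n in ("scene","top"):
    if n=="top":
        f,W,c=cap(n); v,u=np.indices(f.shape[:2]);z=W[...,2]; H,Sa,V=cv2.split(cv2.cvtColor(f,cv2.COLOR_RGB2HSV)); R=(u>165)&(u<245)&(v>150)&(v<250)
    else: R=(u>250)&(u<380)&(v>190)&(v<290)
    p=W[(H<22)&(Sa>60)&(z>.012)&(z<.045)&R]; pca(p,'pin '+n); pca(p[p[:,2]>.029],'pin top surface '+n)
    # fit cylinder axis: known radius, z=.019
    from scipy.optimize import least_squares
    def r(q):
        d=np.array([-np.sin(q[1]),np.cos(q[1])]); return np.hypot((p[:,0]-q[0])*np.cos(q[1])+(p[:,1]-.16)*np.sin(q[1]),p[:,2]-q[2])-.015
    s=least_squares(r,[.48,.22,.019],loss='soft_l1',f_scale=.002); print('cyl x@y=.16',s.x[0].round(4),'yaw',np.degrees(s.x[1]).round(2),'z',s.x[2].round(4))
    b=W[(H>100)&(H<125)&(Sa>120)&(z>.076)&(z<.085)]; b=b[(b[:,0]>.25)&(b[:,0]<.8)&(abs(b[:,1])<.4)]; print('rim',cv2.minAreaRect((b[:,:2]*1000).astype(np.float32)))
E
```

```text
scene 613 ax [ 0.986  0.167 -0.009] lo [ 0.3003 -0.3633  0.0913] hi [ 0.6383 -0.3059  0.0883] len 0.343 medz 0.0891
pin scene 602 ax [-0.223  0.975  0.001] lo [0.5093 0.064  0.0297] hi [0.4673 0.2477 0.0299] len 0.188 medz 0.0298
pin top surface scene 324 ax [-0.223  0.975  0.   ] lo [0.5053 0.0665 0.0326] hi [0.4641 0.2469 0.0327] len 0.185 medz 0.0327
cyl x@y=.16 0.479 yaw 12.89 z 0.0188
rim ((507.23358154296875, 101.22097778320312), (302.4549865722656, 379.9026794433594), 12.439560890197754)
pin top 259 ax [-0.22   0.975 -0.004] lo [0.4926 0.0931 0.0318] hi [0.4588 0.2428 0.0312] len 0.154 medz 0.0315
pin top surface top 185 ax [-0.226  0.974 -0.004] lo [0.4941 0.0931 0.0336] hi [0.4592 0.243  0.033 ] len 0.154 medz 0.0333
cyl x@y=.16 0.4813 yaw 13.04 z 0.0192
rim ((487.5146789550781, 189.37429809570312), (298.1136779785156, 194.8275146484375), 12.23392391204834)
```

Request:
{"op": "play_rows", "data": {
  "commands": [
    [[0,0.02,0],[0,0,0.08]],
    [[-0.002,0.06,0],[0,0,0.24]],
    [[-0.004,0.11,0],[0,0,0.4]],
    [[-0.006,0.16,0],[0,0,0.56]],
    [[-0.008,0.21,0],[0,0,0.72]],
    [[-0.01,0.26,0],[0,0,0.88]],
    [[-0.012,0.31,0],[0,0,1.04]],
    [[-0.014,0.36,0],[0,0,1.2]],
    [[-0.016,0.41,0],[0,0,1.36]],
    [[-0.017,0.45,0],[0,0,1.5]]
  ],
  "gripper": 0.052
}}

```text
time_s: 16.1
position: [0.4769, 0.1245, 0.2615]
tcp_rot: [[0.994, -0.003, -0.109], [0.109, 0.0, 0.994], [-0.003, -1.0, 0.0]]
force: [1.2, -0.7, -0.7]
opening: 0.599
```

Request:
{"op": "play_rows", "data": {
  "commands": [
    [[0,0.03,0],[0,0,0.1]],
    [[0,0.043,0],[0,0,0.123]],
    [[0,0.045,-0.015],[0,0,0.123]],
    [[0,0.045,-0.045],[0,0,0.123]],
    [[0,0.045,-0.08],[0,0,0.123]],
    [[0,0.045,-0.11],[0,0,0.123]],
    [[0,0.045,-0.135],[0,0,0.123]],
    [[0,0.045,-0.15],[0,0,0.123]],
    [[0,0.045,-0.16],[0,0,0.123]],
    [[0,0.045,-0.16],[0,0,0.123]]
  ]
}}

```text
time_s: 17.35
position: [0.478, 0.1673, 0.1022]
tcp_rot: [[0.974, -0.001, -0.224], [0.224, -0.0, 0.974], [-0.001, -1.0, 0.0]]
force: [0.5, -0.1, -0.1]
opening: 0.599
```

```bash
python3 - <<'E'
from m import *
s=read_state(); t=s["position"]; print(t,s["opening"],s["force"])
f,W,c=cap("scene"); save(cv2.resize(f[120:310,190:420],None,fx=2.6,fy=2.6),"pics/s5.png")
m=(abs(W[...,0]-t[0])<.15)&(abs(W[...,1]-t[1])<.1)&(W[...,2]>.065)&(W[...,2]<.25)
hs=cv2.cvtColor(f,cv2.COLOR_RGB2HSV); m&=(hs[...,2]<70)&~((hs[...,0]>100)&(hs[...,0]<125)&(hs[...,1]>120))
p=W[m]; d=np.array([np.cos(np.radians(13)),np.sin(np.radians(13))]); e=np.array([-d[1],d[0]])
q=p[:,:2]-t[:2]; a=q@d; b=q@e
for z in np.arange(.08,.2,.01):
    k=(abs(p[:,2]-z)<.005)&(abs(a)<.06)&(abs(b)<.04)
    if k.sum()>1: print(round(z,3),k.sum(),'jaw',np.sort(a[k])[[0,-1]].round(3),'fwd',np.sort(b[k])[[0,-1]].round(3))
E
```

```text
[0.47803855 0.16730044 0.10218068] 0.5994061665519795 [ 0.48450805 -0.07576845 -0.10052267]
0.11 6 jaw [0.031 0.034] fwd [-0.008  0.006]
0.14 4 jaw [-0.029 -0.026] fwd [0.004 0.008]
0.15 10 jaw [-0.04  -0.024] fwd [-0.008  0.011]
0.16 6 jaw [-0.035 -0.029] fwd [0.009 0.012]
0.18 8 jaw [-0.033  0.058] fwd [0.018 0.037]
0.19 81 jaw [-0.06  0.06] fwd [-0.025  0.039]
```

View pics/s5.png

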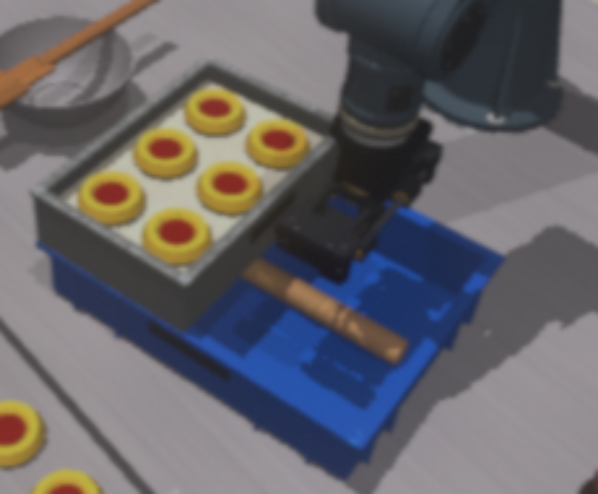

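The hand is over the pin's visible half, body end at crop (320,240), clear of the biscuit crate; the pin end is at (400,350). The spatula rests on the bowl at upper left. I'll descend to the pin.

Request:
{"op": "play_rows", "data": {
  "commands": [
    [[0,0,-0.02],[0,0,0]],
    [[0,0,-0.04],[0,0,0]],
    [[0,0,-0.055],[0,0,0]],
    [[0,0,-0.068],[0,0,0]],
    [[0,0,-0.076],[0,0,0]],
    [[0,0,-0.082],[0,0,0]],
    [[0,0,-0.086],[0,0,0]],
    [[0,0,-0.086],[0,0,0]]
  ]
}}

```text
time_s: 18.4
position: [0.4782, 0.1676, 0.0165]
tcp_rot: [[0.974, -0.0, -0.225], [0.225, -0.0, 0.974], [-0.0, -1.0, 0.0]]
force: [0.3, -1.0, 0.3]
opening: 0.599
```

Request:
{"op": "play_rows", "data": {
  "commands": [
    [[0,0,0],[0,0,0]],
    [[0,0,0],[0,0,0]],
    [[0,0,0],[0,0,0]],
    [[0,0,0],[0,0,0]],
    [[0,0,0],[0,0,0]]
  ],
  "gripper": 0.02
}}

```text
time_s: 19.02
position: [0.4784, 0.1677, 0.0169]
tcp_rot: [[0.974, 0.001, -0.225], [0.225, 0.0, 0.974], [0.001, -1.0, -0.0]]
force: [-0.2, 1.0, 1.9]
opening: 0.331
```

Request:
{"op": "play_rows", "data": {
  "commands": [
    [[0,0,0],[0,0,0]],
    [[0,0,0],[0,0,0]],
    [[0,0,-0.002],[0,0,0]],
    [[0,0,-0.004],[0,0,0]],
    [[0,0,-0.0055],[0,0,0]],
    [[0,0,-0.0055],[0,0,0]]
  ],
  "gripper": 0.042
}}

```text
time_s: 19.77
position: [0.4781, 0.1676, 0.0109]
tcp_rot: [[0.974, -0.0, -0.225], [0.225, -0.0, 0.974], [-0.0, -1.0, 0.0]]
force: [0.3, -0.7, 0.9]
opening: 0.476
```

Request:
{"op": "play_rows", "data": {
  "commands": [
    [[0,0,0],[0,0,0]],
    [[0,0,0],[0,0,0]],
    [[0,0,0],[0,0,0]],
    [[0,0,0],[0,0,0]],
    [[0,0,0],[0,0,0]]
  ],
  "gripper": 0.02
}}

```text
time_s: 20.4
position: [0.4783, 0.1677, 0.0112]
tcp_rot: [[0.974, 0.0, -0.225], [0.225, 0.0, 0.974], [0.0, -1.0, -0.0]]
force: [0.2, -0.3, -0.4]
opening: 0.335
```

Pin gripped (opening ≈ 29 mm). Now I tilt the outer end up 13.5° about the inner end.

Request:
{"op": "play_rows", "data": {
  "commands": [
    [[0,0,0.004],[0.0125,0.003,0]],
    [[0,0,0.01],[0.038,0.0088,0]],
    [[0,0,0.0198],[0.0765,0.0177,0]],
    [[0.0002,-0.0008,0.0293],[0.115,0.0265,0]],
    [[0.0004,-0.0017,0.0388],[0.153,0.0353,0]],
    [[0.0004,-0.0017,0.0388],[0.153,0.0353,0]],
    [[0.0004,-0.0017,0.0388],[0.153,0.0353,0]]
  ]
}}

```text
time_s: 21.28
position: [0.4783, 0.1659, 0.0498]
tcp_rot: [[0.974, -0.036, -0.222], [0.225, 0.152, 0.962], [-0.001, -0.988, 0.156]]
force: [0.1, -0.5, -1.8]
opening: 0.338
```

```bash
cat >> m.py <<'E'
C0=np.array([.509,.092]); CX=np.array([.977,.213]); CY=np.array([-.213,.977])
def pin(zmax=.2,n="scene",R=None):
    f,W,c=cap(n); v,u=np.indices(f.shape[:2]); H,Sa,V=cv2.split(cv2.cvtColor(f,cv2.COLOR_RGB2HSV))
    X=W[...,:2]-C0; xc=X@CX; yc=X@CY
    p=W[(H<22)&(Sa>60)&(W[...,2]>.012)&(W[...,2]<zmax)&(xc>-.12)&(xc<.12)&(yc>.008)&(yc<.4)]
    c_,a=pca(p,'pin'); print(' elev deg',np.degrees(np.arcsin(a[2])).round(2),'yaw',np.degrees(np.arctan2(-a[0],a[1])).round(2),'end yc',((c_+a*np.percentile((p-c_)@a,99.7))[:2]-C0)@CY)
    return f,p
E
python3 - <<'E'
from m import *
s=read_state(); print(s["force"],s["moment"],s["position"],s["opening"])
pin()
E
```

```text
[ 0.10546819 -0.53580989 -1.84752303] [-0.06451514 -0.09875956  0.04640103] [0.4782968  0.16591472 0.04977556] 0.33785401164734885
pin 701 ax [ 0.072  0.997 -0.008] lo [0.4699 0.1395 0.0886] hi [0.4962 0.5027 0.0857] len 0.364 medz 0.086
 elev deg -0.44 yaw -4.15 end yc 0.4039429406627573
```

```bash
sed -i 's/yc<.4)/yc<YM)/; s/^C0=/YM=.26; C0=/' m.py
python3 - <<'E'
from m import *
f,p=pin(); save(cv2.resize(f[90:310,190:420],None,fx=2.6,fy=2.6),"pics/s6.png")
E
```

```text
pin 354 ax [-0.275  0.579 -0.767] lo [0.5074 0.1364 0.1572] hi [0.4688 0.2176 0.0495] len 0.14 medz 0.0766
 elev deg -50.13 yaw 25.39 end yc 0.1312692943660089
```

View pics/s6.png

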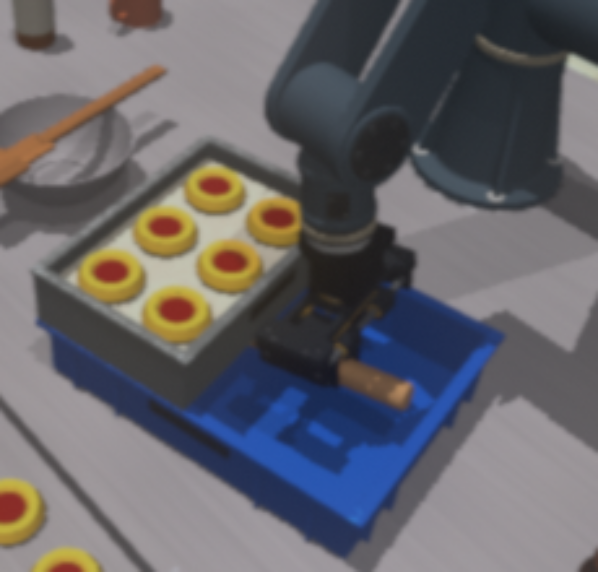

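The pin's outer end has risen to crop (405,395), under the hand. Biscuit crate in place, with a small gap to the hand. I'll fit a cylinder to the end to check the tilt.

```bash
cat >> m.py <<'E'
from scipy.optimize import least_squares
def cyl(lo,hi,zlo,zhi,n="scene",yaw=13.,minS=100):
    f,W,c=cap(n); H,Sa,V=cv2.split(cv2.cvtColor(f,cv2.COLOR_RGB2HSV))
    X=W[...,:2]-C0; xc=X@CX; yc=X@CY
    m=(H<22)&(Sa>minS)&(V>60)&(W[...,2]>zlo)&(W[...,2]<zhi)&(abs(xc)<.1)&(yc>lo)&(yc<hi); p=W[m]
    if len(p)<20: print(n,'few',len(p)); return
    g=p.mean(0)
    def r(q):
        y,e=q[2],q[3]; a=np.array([-np.sin(y)*np.cos(e),np.cos(y)*np.cos(e),np.sin(e)])
        return np.r_[np.linalg.norm(np.cross(p-[q[0],g[1],q[1]],a),axis=1)-.015, (y-np.radians(yaw))*.05]
    s=least_squares(r,[g[0],g[2]-.01,np.radians(yaw),.1],loss='soft_l1',f_scale=.0015); q=s.x
    a=np.array([-np.sin(q[2])*np.cos(q[3]),np.cos(q[2])*np.cos(q[3]),np.sin(q[3])]); o=np.array([q[0],g[1],q[1]])
    t=(p-o)@a; E=o+a*np.percentile(t,99); L=o+a*np.percentile(t,1)
    print(n,len(p),'yaw',np.degrees(q[2]).round(1),'elev',np.degrees(q[3]).round(2),'outer end axis',E.round(4),'yc',round((E[:2]-C0)@CY,4),'lo',L.round(4),'yc',round((L[:2]-C0)@CY,4),'res',np.median(abs(r(q))).round(4))
E
python3 - <<'E'
from m import *
cyl(.115,.25,.04,.12); cyl(.115,.25,.04,.12,"top")
E
```

```text
scene 105 yaw 14.6 elev 11.88 outer end axis [0.4589 0.2423 0.0704] yc 0.1575 lo [0.469  0.2034 0.0619] yc 0.1173 res 0.0011
top few 0
```

Request:
{"op": "play_rows", "data": {
  "commands": [
    [[0.0002,-0.0007,0.0047],[0.019,0.0044,0]],
    [[0.0004,-0.0014,0.0095],[0.038,0.0088,0]],
    [[0.0005,-0.0021,0.0142],[0.0575,0.0133,0]],
    [[0.0007,-0.0029,0.0189],[0.0766,0.0177,0]],
    [[0.0007,-0.0029,0.0189],[0.0766,0.0177,0]],
    [[0.0007,-0.0029,0.0189],[0.0766,0.0177,0]]
  ]
}}

```text
time_s: 22.22
position: [0.4792, 0.1629, 0.0689]
tcp_rot: [[0.974, -0.053, -0.219], [0.225, 0.227, 0.947], [-0.0, -0.972, 0.233]]
force: [-0.2, -0.4, -1.4]
opening: 0.334
```

```bash
python3 - <<'E'
from m import *
s=read_state(); print(s["force"],s["moment"],s["position"],s["opening"])
cyl(.11,.25,.04,.14); cyl(.11,.25,.04,.14,"top")
E
```

```text
[-0.17000904 -0.3518737  -1.38781055] [-0.15839305 -0.16935452 -0.00854941] [0.47924927 0.16294234 0.06885185] 0.33413501851606425
scene 135 yaw 13.9 elev 13.25 outer end axis [0.4601 0.2379 0.0955] yc 0.1529 lo [0.4699 0.1984 0.086 ] yc 0.1123 res 0.001
top few 3
```

Request:
{"op": "play_rows", "data": {
  "commands": [
    [[-0.0022,0.0095,0.0023],[0,0,0]],
    [[-0.0066,0.0284,0.007],[0,0,0]],
    [[-0.0109,0.0474,0.0117],[0,0,0]],
    [[-0.0153,0.0663,0.0163],[0,0,0]],
    [[-0.0175,0.0758,0.0187],[0,0,0]],
    [[-0.0175,0.0758,0.0187],[0,0,0]]
  ]
}}

```text
time_s: 23.08
position: [0.4614, 0.2396, 0.0877]
tcp_rot: [[0.974, -0.053, -0.221], [0.227, 0.227, 0.947], [0.0, -0.972, 0.233]]
force: [0.5, -0.3, -2.0]
opening: 0.333
```

```bash
python3 - <<'E'
from m import *
s=read_state(); print(s["force"],s["moment"],s["position"],s["opening"])
cyl(.19,.28,.06,.16); f,W,c=cap("scene"); save(cv2.resize(f[90:330,190:430],None,fx=2.4,fy=2.4),"pics/s7.png")
E
```

```text
[ 0.46337153 -0.33499667 -2.00716134] [-0.11816853 -0.10507867  0.05986231] [0.46141281 0.23959241 0.08765619] 0.3332435468690292
scene 162 yaw 13.9 elev 13.75 outer end axis [0.4426 0.3141 0.1149] yc 0.2311 lo [0.452  0.2762 0.1054] yc 0.1921 res 0.0009
```

View pics/s7.png

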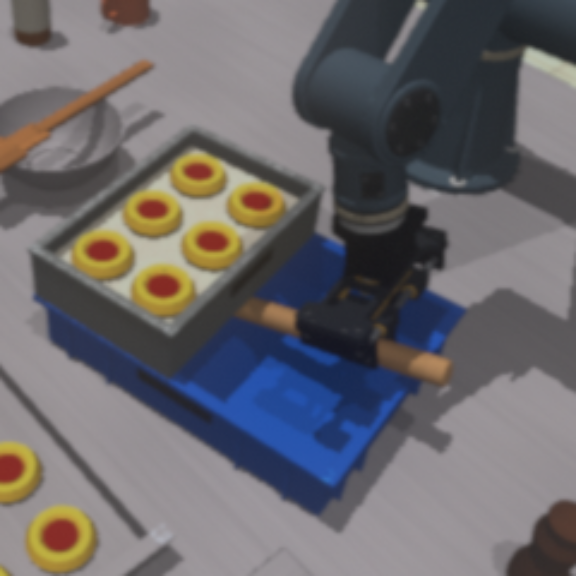

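The pin is sliding out cleanly: outer end over the rim at (440,370), inner part under the grey crate at (250,308), crates unmoved. I'll continue drawing along the same slant.

Request:
{"op": "play_rows", "data": {
  "commands": [
    [[-0.0022,0.0095,0.0023],[0,0,0]],
    [[-0.0066,0.0284,0.007],[0,0,0]],
    [[-0.0109,0.0474,0.0117],[0,0,0]],
    [[-0.0153,0.0663,0.0163],[0,0,0]],
    [[-0.0197,0.0853,0.021],[0,0,0]],
    [[-0.0241,0.1042,0.0257],[0,0,0]],
    [[-0.0252,0.109,0.0268],[0,0,0]],
    [[-0.0252,0.109,0.0268],[0,0,0]]
  ]
}}

```text
time_s: 24.18
position: [0.4365, 0.3477, 0.1142]
tcp_rot: [[0.974, -0.053, -0.219], [0.226, 0.227, 0.947], [-0.0, -0.972, 0.233]]
force: [0.2, -0.6, -2.0]
opening: 0.335
```

```bash
sed -i 's/E=o+a/np.save("\/tmp\/p.npy",p); E=o+a/' m.py; python3 - <<'E'
from m import *
s=read_state(); print(s["force"],s["moment"],s["position"],s["opening"])
cyl(.005,.4,.03,.19); f,W,c=cap("top"); save(cv2.resize(f[110:290,120:340],None,fx=3,fy=3),"pics/t8.png")
cyl(.005,.4,.03,.19,"top")
E
```

```text
[ 0.16599382 -0.55320442 -1.9675567 ] [-0.01584818 -0.11328291 -0.00938301] [0.43647496 0.34774198 0.11424434] 0.33452761317232477
scene 883 yaw 9.0 elev 9.81 outer end axis [0.44   0.4824 0.1535] yc 0.3961 lo [0.4965 0.1255 0.091 ] yc 0.0354 res 0.0036
top 208 yaw -0.3 elev 6.4 outer end axis [0.479  0.4925 0.1366] yc 0.3977 lo [0.4769 0.121  0.0949] yc 0.0352 res 0.0053
```

View pics/t8.png

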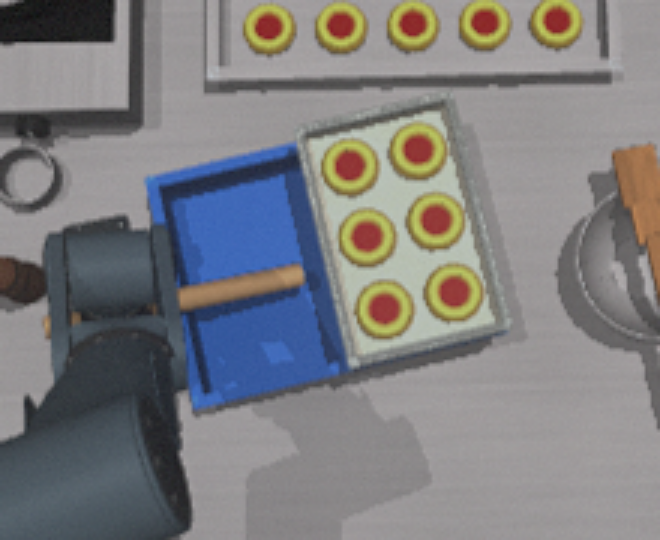

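The inner end at (300,275) is out past the grey crate's edge at (325,270). Next: lift straight up, then level.

Request:
{"op": "play_rows", "data": {
  "commands": [
    [[0,0,0.005],[0,0,0]],
    [[0,0,0.02],[0,0,0]],
    [[0,0,0.04],[0,0,0]],
    [[0,0,0.065],[0,0,0]],
    [[0,0,0.09],[0,0,0]],
    [[0,0,0.115],[0,0,0]],
    [[0,0,0.14],[0,0,0]],
    [[0,0,0.16],[0,0,0]],
    [[0,0,0.17],[0,0,0]],
    [[0,0,0.17],[0,0,0]]
  ]
}}

```text
time_s: 25.58
position: [0.4369, 0.3478, 0.2853]
tcp_rot: [[0.974, -0.051, -0.219], [0.225, 0.228, 0.947], [0.002, -0.972, 0.234]]
force: [-0.0, 0.9, -3.5]
opening: 0.336
```

Request:
{"op": "play_rows", "data": {
  "commands": [
    [[0,0,0],[-0.03,-0.007,0]],
    [[0,0,0],[-0.08,-0.0185,0]],
    [[0.003,-0.01,0],[-0.13,-0.03,0]],
    [[0.008,-0.03,0],[-0.18,-0.0415,0]],
    [[0.014,-0.055,0],[-0.215,-0.0495,0]],
    [[0.021,-0.08,0],[-0.2295,-0.053,0]],
    [[0.028,-0.105,0],[-0.2295,-0.053,0]],
    [[0.035,-0.13,0],[-0.2295,-0.053,0]],
    [[0.042,-0.155,0],[-0.2295,-0.053,0]],
    [[0.045,-0.17,0],[-0.2295,-0.053,0]]
  ]
}}

```text
time_s: 26.82
position: [0.4815, 0.1771, 0.2835]
tcp_rot: [[0.975, -0.002, -0.224], [0.224, -0.0, 0.975], [-0.002, -1.0, -0.0]]
force: [-0.1, 0.2, -2.1]
opening: 0.336
```

Request:
{"op": "play_rows", "data": {
  "commands": [
    [[0,0,0],[0,0,0]],
    [[0,0,0],[0,0,0]],
    [[0,0,0],[0,0,0]]
  ]
}}

```text
time_s: 27.2
position: [0.4813, 0.1786, 0.2843]
tcp_rot: [[0.974, -0.0, -0.226], [0.226, 0.0, 0.974], [-0.0, -1.0, 0.0]]
force: [0.1, 0.9, -1.6]
opening: 0.333
```

```bash
python3 - <<'E'
from m import *
s=read_state(); print(s["force"],s["moment"],s["position"],s["opening"],s["qvel"].round(2))
cyl(-.2,.2,.26,.34,minS=90); cyl(-.2,.2,.26,.34,"top",minS=90)
cyl(-.2,.03,.24,.36,minS=90)
f,W,c=cap("scene"); save(cv2.resize(f[40:330,60:420],None,fx=2,fy=2),"pics/s9.png")
spat("scene",.07,.11,(90,350),(60,260))
f,W,c=cap("top")
v,u=np.indices(f.shape[:2]);z=W[...,2]
for m in ((u>215)&(u<300)&(v>135)&(v<240)&(z>.14)&(z<.165),(u>108)&(u<140)&(v>190)&(v<215)&(z>.03)&(z<.15)): print(cv2.minAreaRect((W[m][:,:2]*1000).astype(np.float32)))
E
```

```text
[ 0.1064139   0.8680442  -1.61019119] [ 0.15993678 -0.0761529  -0.02614686] [0.48131843 0.17863138 0.28428853] 0.3327823054561068 [-0.02 -0.07  0.07 -0.21 -0.08 -0.18]
scene 985 yaw 12.9 elev 1.3 outer end axis [0.4624 0.2563 0.2935] yc 0.1704 lo [ 0.5321 -0.047   0.2864] yc -0.1407 res 0.0009
top 539 yaw 12.9 elev 1.44 outer end axis [0.4651 0.2524 0.2945] yc 0.166 lo [ 0.5344 -0.0511  0.2866] yc -0.1452 res 0.0014
scene 614 yaw 12.8 elev 1.33 outer end axis [0.4954 0.1131 0.2903] yc 0.0235 lo [ 0.5324 -0.0492  0.2864] yc -0.1429 res 0.0008
scene 630 ax [ 0.986  0.168 -0.009] lo [ 0.3005 -0.3637  0.0913] hi [ 0.6382 -0.3062  0.0883] len 0.343 medz 0.0891
((532.01123046875, -8.662551879882812), (300.70025634765625, 200.76358032226562), 12.327171325683594)
((490.15380859375, 483.8512268066406), (49.53950119018555, 44.211814880371094), 4.542428970336914)
```

View pics/s9.png

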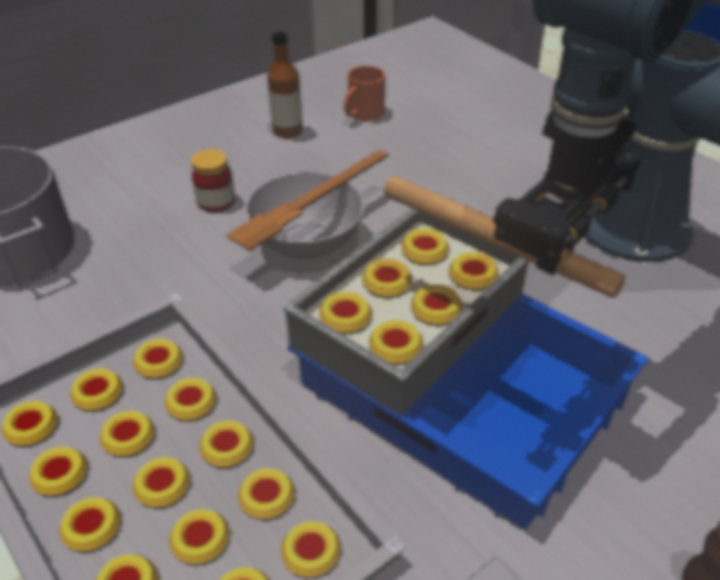

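The pin is held above both crates, ends at (390,188) and (615,282). Everything else is in place. It slopes 1.35°, so I'll trim that.

Request:
{"op": "play_rows", "data": {
  "commands": [
    [[0,0,0],[-0.012,-0.0027,0]],
    [[0,0,0],[-0.023,-0.0053,0]],
    [[0,0,0],[-0.023,-0.0053,0]],
    [[0,0,0],[-0.023,-0.0053,0]],
    [[0,0,0],[-0.023,-0.0053,0]],
    [[0,0,0],[-0.023,-0.0053,0]],
    [[0,0,0],[-0.023,-0.0053,0]],
    [[0,0,0],[-0.023,-0.0053,0]]
  ]
}}

```text
time_s: 28.5
position: [0.4817, 0.1778, 0.2844]
tcp_rot: [[0.974, 0.005, -0.225], [0.225, -0.023, 0.974], [0.0, -1.0, -0.024]]
force: [0.4, 0.2, -2.8]
opening: 0.334
```

```bash
python3 - <<'E'
from m import *
cyl(-.2,.2,.26,.34,minS=90); cyl(-.2,.2,.26,.34,"top",minS=90); s=read_state(); print(s["force"],s["time_s"],s["opening"],abs(s["qvel"]).max())
hand_in()
E
```

```text
scene 977 yaw 12.9 elev -0.02 outer end axis [0.4629 0.2554 0.2918] yc 0.1694 lo [ 0.5323 -0.0481  0.2919] yc -0.1418 res 0.0009
top 531 yaw 13.0 elev -0.06 outer end axis [0.4649 0.252  0.2923] yc 0.1657 lo [ 0.535  -0.052   0.2927] yc -0.1462 res 0.0014
[ 0.39363965 -0.24486143 -1.82108378] 28.6 0.33861414748391727 0.04801270974590093
the job is handed in; nothing more can be done
```

The job is done and handed in at 28.6 s. The spatula lies level across the bowl and released. The pin was tilted 13.5°, drawn out slantwise through the open half, and is held still above both crates.

**Last checks:**
- **Pin:** level to within 0.1° in both cameras, with its axis at 292 mm, well above the grey crate's 155 mm top.
- **Biscuit crate and mill:** at the same place as at the start, to about 1 mm.
- **Spatula:** re-measured at the end and unchanged since I let go of it.
- **Jar and bowl:** still standing in the last picture, not re-measured.
- **Cutter:** in place in a top-camera picture taken just before the final lift; not checked after that.
- **Forces:** the tool readings at the end of each move stayed below about 4 N.

**Failed or disagreed:** the first spatula grasp closed on nothing. The cameras showed the hand about 22 mm further back along the tool axis than the stated tool frame. I went 22 mm deeper for both grasps, and they held.

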